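# Cure the rocking casting slab

## Robot

A 6-joint arm with a two-finger parallel gripper is mounted at the origin on the work surface. World frame = base frame: x ahead of the robot, y to its left, z up, the work surface at z = 0. Lengths are in m, angles in degrees, forces in N, time in s.
With the tool pointing down it reaches from about 0.375 to 0.825 m from the base axis. Payload 5.5 kg.
Tool frame: the origin (TCP) lies midway between the tips of the shut fingers; the grasp point (between the pads) lies 19 mm behind it (bot.grip_point_offset is the distance from the TCP to the grasp point, in m); z points along the fingers, y is the line along which they close (so a half turn about z gives the same grasp; the last joint's range is limited). The gripper opens to 85 mm and grips with 20 to 120 N. Pads are 22 mm wide; open, the fingers measure 114 mm over their backs; the gripper's body (76 mm by 85 mm) begins 54 mm behind the grasp point. The pads swing forward as they close: fully open they stand 13 mm farther back than shut.
Start: joints at [68.354, 17.962, -2.699, 69.339, 0, 90], TCP at [0.221, 0.558, 0.231] pointing down, gripper open.
Joint ranges: [-152.73, 152.73], [-39.44, 99.34], [-58.76, 71.6], [-118.89, 123.64], [-81.53, 83.1], [-180, 180]. Speed limits (degrees/s): [136.94, 136.94, 172.46, 180, 180, 180].

## Interface

Orientations are given as a 3x3 rotation matrix whose columns are the frame's x, y, z axes.
In Python, from workcell import bot, read_camera, spotter gives the robot as it stands.
- The arm moves only by the tool servo_tool, never from a script. Its argument "deltas" is one flat list of numbers, 4 for each row, row after row: the shift along the world's x, y, z in cm, then the turn about the world's z in degrees. A call has 1 to 12 rows; each row shifts and turns the commanded pose from where the row before left it; what a row does not reach is not made up. A row lasts 1/8 s, in which the tool goes at most 62.5 mm and 10.7 degrees, less where a joint would pass 70% of its speed; a pose out of reach is approached as far as the arm can. A call is refused whole if a number of a shift passes 6.25 or a number of a turn 10.7, either way. A call with a gripper value outside its range is refused whole. "fingers" is the opening, from -1 (shut) to 1 (fully open), set as the call begins (left out, the last holds). The fingers move at their own pace and stop on an object; "grip_force" is the grip in N (left out, the last holds). Time passes only in rows, so rows that do not move let the fingers close. It gives the time, the measured TCP pose, the force, the opening and the grip force at its end, in the units of the state.
- bot.observe(): the state, without advancing time (a new reading comes with each control period).
- read_camera(name): name is "scene" or "top" or "wrist"; returns a dict with "image" (420x560x3 uint8, red, green, blue), "range_z" (420x560 float32, m along the optical axis (not along the pixel's ray), 0 where there is no reading), "fovy" (degrees; the focal length in pixels is half the picture's height over the tangent of half this angle, whatever the lens; pixels are square), "cx", "cy" (the principal point, pixels), "view" (4x4, takes a point from world to camera coordinates). Camera axes: x right, y down, z forward; pixel columns grow to the right and rows downward; lengths in m; the calibration is good to about 2 mm. A picture is of the moment at which its call begins.
- bot.sign_off(): hands the job in; it is judged then, once.
Trained networks look in the newest picture that a camera, given by its name, has taken for a name from the list of things; names that differ only in an ending like _2 or _b are one class to them, and where a whole thing is asked for, a point or a joint stands for the part that bears it (a point fixed in the world has none). Each returns a list of dicts, best first, with "conf" (0 to 1); they miss things now and then, are a little off and sometimes report something else, mostly with a low value. They report only what shows in the picture. A call takes as long as a camera call. They do not tell look-alikes from the thing itself.
- spotter.find_in(camera, thing): "rect" ([left, top, right, bottom] in pixels, round what is visible of it).
The state is a dict: "time": time; "joints": joint angles; "joint_velocities": joint speeds; "tau": joint torques, N m; "ee_pos": TCP position; "tcp_rot": TCP orientation; "wrist_force": force on the tool from outside, world axes, zero at the start; "moment": the same for the moment, N m; "grip_width": opening from 0.0 (shut) to 1.0 (fully open); "finger_force": force on a finger pad.
Only numpy, scipy, OpenCV 4.12 (cv2) and the standard library are available. Lean on these libraries where they do the work, as an engineer would, in place of code of your own. Each camera call takes 0.05 s, during which the arm holds its last target. There are 200 camera calls.

## Task

The marble casting slab rocks: one of the rubber feet under it has come off. Press down on the slab's corners with the fingertips, one after another, until you find the one that gives; then push the wedge that lies beside that corner flat in under the slab until it is snug, and press that corner firmly once more to prove that it no longer gives. Pick nothing up, and leave the other wedges and the things around the slab where they are.

Things in the scene. Friction and masses are not known exactly. Their poses are not given: they have to be found in the camera images.
- slab: White marble slab, 190 (its x) x 260 (y) x 25 mm, 3.3 kg. Origin: centre of its underside, 10 mm above the counter (top at 35 mm, 8 mm of air above the mat). x points away from the robot, y left. It lies on a springy pad and on 3 feet, 16 mm wide, 68 mm (x) and 110 mm (y) from its centre; the 4th is gone. There the corner sinks 6 mm under 5 N and springs back; the others stay firm.
- wedge_1: Black plastic wedge, 60 x 30 mm, 2 mm thick at the thin end, 11 mm at the thick end, 30 g, loose on the mat by the slab's near left corner (-x, +y), thin end 6 to 20 mm from the slab's side. Origin: centre of its underside; x towards the thin end, z up. Pushed straight in at the footless corner it slides easily until 40 mm are under the slab, then jams (push of 5 N or so); 20 mm stick out.
- wedge_2: Black plastic wedge, 60 x 30 mm, 2 mm thick at the thin end, 11 mm at the thick end, 30 g, loose on the mat by the slab's far left corner (+x, +y), thin end 6 to 20 mm from the slab's side. Origin: centre of its underside; x towards the thin end, z up. Pushed straight in at the footless corner it slides easily until 40 mm are under the slab, then jams (push of 5 N or so); 20 mm stick out.
- wedge_3: Black plastic wedge, 60 x 30 mm, 2 mm thick at the thin end, 11 mm at the thick end, 30 g, loose on the mat by the slab's far right corner (+x, -y), thin end 6 to 20 mm from the slab's side. Origin: centre of its underside; x towards the thin end, z up. Pushed straight in at the footless corner it slides easily until 40 mm are under the slab, then jams (push of 5 N or so); 20 mm stick out.
- wedge_4: Black plastic wedge, 60 x 30 mm, 2 mm thick at the thin end, 11 mm at the thick end, 30 g, loose on the mat by the slab's near right corner (-x, -y), thin end 6 to 20 mm from the slab's side. Origin: centre of its underside; x towards the thin end, z up. Pushed straight in at the footless corner it slides easily until 40 mm are under the slab, then jams (push of 5 N or so); 20 mm stick out.
- mat: Thin grey silicone mat, 260 mm (x) by 460 mm (y) and 2 mm thick, fixed on the counter under slab, feet and wedges, centred under the slab and turned with it. Origin: centre of its underside.
- copper_ring: Bystander: copper casting ring, 68 mm across, 35 mm high, standing loose near the middle of the slab's top. Origin: centre of its underside.
- mould: Bystander: round dark red silicone mould, open at the top, 156 mm across the rim, 70 mm high, on the counter to the right. Origin: centre of its underside.
- scissors: Bystander: kitchen scissors with black handles, 200 mm long, lying on the counter to the left. Origin: at the pivot, on the counter.
- palette_knife: Bystander: spatula with a handle, lying on the counter to the left. Origin: near its middle, on the counter.
Mind the look-alikes: they are no part of the job. Leave any blue look-alike of the wedge_2 alone.

How it is judged (in metres and radians):
On the way, in this order (a step that is already met when the one before it is completed fails the run):
1. the footless corner has been pressed down with the fingers until it gave (slab tilted more than 0.02 rad, about 3 mm at the corner) (contact force between the fingers and slab above 2 N and angle between slab's own z axis and vertical above 0.02 rad), for 0.1 s.
2. a wedge has been pushed home under its corner of the slab (its centre inside the slab's side edge by 2 mm or more: at least 32 of its 60 mm are under; a foot would stop it long before) (((y of wedge_1 in the frame of slab between 0.09 and 0.128 m and x of wedge_1 in the frame of slab between -0.095 and -0.035 m) or (y of wedge_2 in the frame of slab between 0.09 and 0.128 m and x of wedge_2 in the frame of slab between 0.035 and 0.095 m) or (y of wedge_3 in the frame of slab between -0.128 and -0.09 m and x of wedge_3 in the frame of slab between 0.035 and 0.095 m) or (y of wedge_4 in the frame of slab between -0.128 and -0.09 m and x of wedge_4 in the frame of slab between -0.095 and -0.035 m))), for 0.1 s.
3. with the wedge in, that corner has been pressed again with at least 4 N and did not give (slab tilted less than 0.012 rad) (contact force between the fingers and slab above 4 N and angle between slab's own z axis and vertical below 0.012 rad and (((y of wedge_1 in the frame of slab between 0.09 and 0.128 m and x of wedge_1 in the frame of slab between -0.095 and -0.035 m) and horizontal distance between the grasp point and wedge_1 below 0.085 m) or ((y of wedge_2 in the frame of slab between 0.09 and 0.128 m and x of wedge_2 in the frame of slab between 0.035 and 0.095 m) and horizontal distance between the grasp point and wedge_2 below 0.085 m) or ((y of wedge_3 in the frame of slab between -0.128 and -0.09 m and x of wedge_3 in the frame of slab between 0.035 and 0.095 m) and horizontal distance between the grasp point and wedge_3 below 0.085 m) or ((y of wedge_4 in the frame of slab between -0.128 and -0.09 m and x of wedge_4 in the frame of slab between -0.095 and -0.035 m) and horizontal distance between the grasp point and wedge_4 below 0.085 m))), for 0.1 s.
At the end, for the whole second after the job is handed in: The wedge of the footless corner lies flat under the slab with its centre 2 mm or more inside the slab's side edge (jammed home it is about 10 mm inside); the other wedges are within 20 mm of where they were; the slab is level within 0.012 rad and within 20 mm of where it was; all at rest (((y of wedge_1 in the frame of slab between 0.09 and 0.128 m and x of wedge_1 in the frame of slab between -0.095 and -0.035 m) or (y of wedge_2 in the frame of slab between 0.09 and 0.128 m and x of wedge_2 in the frame of slab between 0.035 and 0.095 m) or (y of wedge_3 in the frame of slab between -0.128 and -0.09 m and x of wedge_3 in the frame of slab between 0.035 and 0.095 m) or (y of wedge_4 in the frame of slab between -0.128 and -0.09 m and x of wedge_4 in the frame of slab between -0.095 and -0.035 m)) and ((y of wedge_1 in the frame of slab between 0.09 and 0.128 m and x of wedge_1 in the frame of slab between -0.095 and -0.035 m) or distance of wedge_1 from where it was at the start of the episode below 0.02 m) and ((y of wedge_2 in the frame of slab between 0.09 and 0.128 m and x of wedge_2 in the frame of slab between 0.035 and 0.095 m) or distance of wedge_2 from where it was at the start of the episode below 0.02 m) and ((y of wedge_3 in the frame of slab between -0.128 and -0.09 m and x of wedge_3 in the frame of slab between 0.035 and 0.095 m) or distance of wedge_3 from where it was at the start of the episode below 0.02 m) and ((y of wedge_4 in the frame of slab between -0.128 and -0.09 m and x of wedge_4 in the frame of slab between -0.095 and -0.035 m) or distance of wedge_4 from where it was at the start of the episode below 0.02 m) and height (world z) of each of wedge_1, wedge_2, wedge_3, wedge_4 below 0.006 m and linear speed of each of wedge_1, wedge_2, wedge_3, wedge_4, slab below 0.01 m/s and angle between slab's own z axis and vertical below 0.012 rad and distance of slab from where it was at the start of the episode below 0.02 m); the robot touches nothing.
It fails at once if a wedge is lifted more than 10 mm or tipped up (height (world z) of any of wedge_1, wedge_2, wedge_3, wedge_4 above 0.012 m or angle between any of wedge_1, wedge_2, wedge_3, wedge_4's own z axis and vertical above 0.35 rad).
It fails at once if the slab is lifted or shoved more than 20 mm (distance of slab from where it was at the start of the episode above 0.02 m or height (world z) of slab above 0.02 m).
It fails at once if the copper ring, mould, scissors or palette knife is moved more than 25 mm (distance of any of copper_ring, mould, scissors, palette_knife from where it was at the start of the episode above 0.025 m).
It also fails if it takes over 64 s, if anything falls off the work surface, if the arm or the gripper's body presses on something with over 40 N, if the wrist force passes 120 N, or if a joint passes its speed limit or range.

## Working session

There is one attempt and no reset: what is moved stays moved. The work goes in short steps, Python scripts to look and compute and a tool call to move; the robot and the scene stay as the last step left them, time stands still between calls to the robot, and variables do not carry over. Pictures are saved under pics/ and viewed, at most 10 in all, crops included, and the job is handed in when it is done.

Besides the shell and the picture viewer there is one more tool, called after ">>>" as name(argument=value, ...) on one line, values as JSON. servo_tool: Moves the arm, as the interface text tells. Its arguments: {"type":"object","properties":{"deltas":{"type":"array"},"fingers":{"type":"number"},"grip_force":{"type":"number"}},"required":["deltas"]}

```bash
mkdir -p pics
cat > h.py <<'E'
import numpy as np, cv2
from workcell import bot, read_camera, spotter
def pts(c):
    h,w=c["range_z"].shape; f=h/2/np.tan(np.radians(c["fovy"])/2)
    v,u=np.mgrid[:h,:w]; z=c["range_z"]
    P=np.stack([(u-c["cx"])/f*z,(v-c["cy"])/f*z,z,np.ones_like(z)],-1)
    return (P@np.linalg.inv(c["view"]).T)[...,:3]
def save(c,n): cv2.imwrite("pics/"+n,c["image"][...,::-1])
E
python3 - <<'E'
from h import *
s=bot.observe(); print(s["time"],s["ee_pos"],s["wrist_force"],s["grip_width"])
c=read_camera("top"); save(c,"top.png"); P=pts(c); np.save("topP.npy",P); np.save("topI.npy",c["image"])
print(c["view"],c["fovy"])
for n in ["slab","wedge_1","copper_ring","mould","scissors","palette_knife"]:
    for d in spotter.find_in("top",n):
        r=np.array(d["rect"]); u,v=int((r[0]+r[2])/2),int((r[1]+r[3])/2)
        print(n,round(d["conf"],2),r.round(),P[v,u].round(3))
# slab top
m=(abs(P[...,2]-0.035)<.005)&(c["image"].min(-1)>150)&(c["range_z"]>0)
n,l,st,_=cv2.connectedComponentsWithStats(m.astype(np.uint8)); k=1+st[1:,4].argmax()
print(st[k]); q=P[l==k]; print(cv2.minAreaRect(q[:,:2].astype(np.float32)*1000), q[:,2].mean())
E
```

```text
0.0 [0.22109872 0.55715328 0.23043763] [-0.25665434 -0.79501156 -0.2429963 ] 1.0018560215266317
[[ 0.00384006 -0.99979668  0.01979542 -0.0309654 ]
 [-0.99638931 -0.00550444 -0.08472331  0.54404628]
 [ 0.08481505 -0.01939861 -0.99620786  1.42088746]
 [ 0.          0.          0.          1.        ]] 42.66492029355775
slab 0.86 [185. 167. 293. 253.] [0.551 0.066 0.035]
wedge_1 0.8 [154. 218. 182. 234.] [0.509 0.256 0.009]
wedge_1 0.73 [161. 116. 179. 140.] [0.776 0.259 0.006]
wedge_1 0.69 [171. 171. 197. 183.] [0.64  0.217 0.011]
wedge_1 0.68 [ 64. 161. 131. 220.] [0.603 0.449 0.008]
wedge_1 0.6 [128. 303. 149. 322.] [0.277 0.33  0.009]
wedge_1 0.5 [292. 190. 314. 206.] [ 0.585 -0.107  0.004]
copper_ring 0.58 [ 92. 226. 123. 333.] [ 0.364  0.418 -0.001]
copper_ring 0.56 [224. 199. 252. 226.] [0.543 0.069 0.037]
mould 0.77 [406. 168. 466. 225.] [ 0.593 -0.471  0.008]
scissors 0.7 [ 65. 158. 133. 220.] [0.606 0.446 0.008]
scissors 0.49 [174. 174. 196. 184.] [0.638 0.213 0.004]
palette_knife 0.82 [ 92. 226. 121. 332.] [ 0.366  0.423 -0.011]
[ 184  168  108   86 5586]
((548.2294921875, 67.486328125), (259.6421813964844, 189.879150390625), 80.80279541015625) 0.034495121164681175
```

Run:
```python
from h import *
I=np.load("topI.npy"); P=np.load("topP.npy")
cv2.imwrite("pics/crop.png",cv2.resize(I[105:275,120:340],None,fx=3.6,fy=3.5,interpolation=cv2.INTER_CUBIC)[...,::-1])
g=I.astype(int); 
m=(g.max(-1)<75)&(P[...,2]>-.01)&(P[...,2]<.03)
n,l,st,c=cv2.connectedComponentsWithStats(m.astype(np.uint8))
for k in range(1,n):
    if 60<st[k,4]<1500:
        q=P[l==k]; print(st[k],c[k].round(),q.mean(0).round(3),cv2.minAreaRect(q[:,:2].astype(np.float32)*1000),I[l==k].mean(0).round())
```

```text
[171 172  22  12 187] [182. 178.] [0.639 0.222 0.008] ((638.8868408203125, 221.76254272460938), (54.9248046875, 25.49006462097168), 83.33997344970703) [69. 67. 67.]
[292 195  20  10 154] [301. 199.] [ 0.582 -0.104  0.008] ((580.8531494140625, -105.20484161376953), (52.54970169067383, 25.03376579284668), 88.06307983398438) [70. 69. 69.]
[160 221  20  10 118] [170. 225.] [0.51  0.25  0.007] ((509.66705322265625, 252.50869750976562), (50.98868179321289, 22.37223243713379), 82.78227233886719) [72. 71. 71.]
[281 392  15  23  74] [287. 403.] [ 0.044 -0.067  0.018] ((41.615440368652344, -69.07560729980469), (64.38967895507812, 10.454974174499512), 35.95188522338867) [59. 59. 38.]
```

View pics/crop.png

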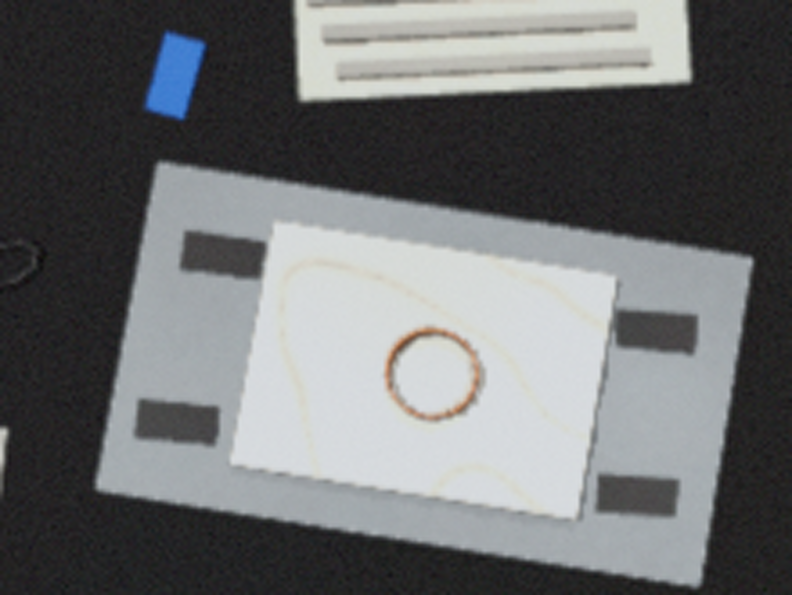

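View pics/top.png

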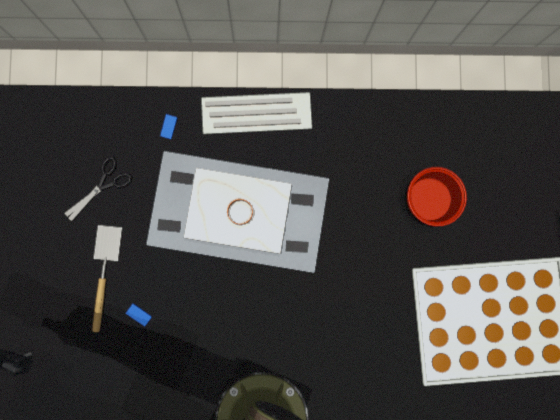

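>>> servo_tool(deltas=[5, -6, -1, 0, 5, -6.2, -1, 0, 5, -6.2, -1, 0, 5, -6.2, -1, 0, 5, -6.2, -1, 0, 2.7, -6.2, -1, 0, 0, 0, -1, 0, 0, 0, -1, 0], fingers=-1, grip_force=40)

```text
time: 1.35
ee_pos: [0.4415, 0.2605, 0.1627]
tcp_rot: [[-0.929, 0.37, -0.0], [0.37, 0.929, 0.001], [0.0, 0.001, -1.0]]
wrist_force: [-0.3, -0.3, -0.0]
grip_width: 0.006
finger_force: 0.0
```

```bash
python3 -c "
from h import *
s=bot.observe();print(s['ee_pos'],s['tcp_rot'].round(3) if hasattr(s['tcp_rot'],'round') else s['tcp_rot'],s['wrist_force'],s['time'],s['joints'])"
```

```text
[0.44147188 0.26045824 0.16272578] [[-0.929  0.37  -0.   ]
 [ 0.37   0.929  0.001]
 [ 0.     0.001 -1.   ]] [-0.34680407 -0.26251779 -0.01406269] 1.35 [ 3.05171851e+01  1.08732428e+01 -2.11167951e+01  5.79895155e+01
  3.47616660e-02  5.22150736e+01]
```

>>> servo_tool(deltas=[1.5, -2, -2, 3.2, 1.5, -2, -2, 3.1, 1.5, -2, -2, 3.1, 1.2, -1.3, -2, 3.1, 0, 0, -2, 0, 0, 0, 0, 0])

```text
time: 2.1
ee_pos: [0.4965, 0.1883, 0.0614]
tcp_rot: [[-0.988, 0.157, -0.003], [0.157, 0.988, -0.001], [0.003, -0.001, -1.0]]
wrist_force: [0.1, 0.3, 0.6]
grip_width: 0.002
finger_force: 0.0
```

>>> servo_tool(deltas=[0, 0, -1, 0, 0, 0, -1, 0, 0, 0, -0.5, 0, 0, 0, -0.2, 0, 0, 0, -0.2, 0, 0, 0, 0, 0])

```text
time: 2.85
ee_pos: [0.4985, 0.1873, 0.035]
tcp_rot: [[-0.987, 0.159, 0.0], [0.159, 0.987, 0.0], [-0.0, 0.0, -1.0]]
wrist_force: [-3.2, -1.1, 7.6]
grip_width: -0.0
finger_force: 3.6
```

Near-left corner is firm: 7.6 N and no sinking. Next is far left.

>>> servo_tool(deltas=[0, 0, 2, 0, 2.5, -0.4, 1, 0, 2.5, -0.4, 0, 0, 2.5, -0.4, 0, 0, 2.5, -0.4, 0, 0, 2.5, -0.4, 0, 0, 0.9, -0.2, -1, 0, 0, 0, -1, 0, 0, 0, -0.7, 0, 0, 0, -0.2, 0, 0, 0, -0.2, 0, 0, 0, 0, 0])

```text
time: 4.35
ee_pos: [0.6307, 0.1652, 0.035]
tcp_rot: [[-0.987, 0.158, -0.001], [0.158, 0.987, -0.0], [0.001, -0.001, -1.0]]
wrist_force: [-8.2, -1.9, 17.3]
grip_width: -0.002
finger_force: 8.7
```

>>> servo_tool(deltas=[0, 0, 2.5, 0, 0, -3, 2.5, 0, -0.5, -3.6, 0, 0, -0.5, -3.6, 0, 0, -0.6, -3.6, 0, 0, -0.6, -3.6, 0, 0, -0.6, -3.3, -1, 0, -0.5, -1, -2, 0, 0, 0, -1.3, 0, 0, 0, -0.3, 0, 0, 0, -0.1, 0, 0, 0, 0, 0])

```text
time: 5.85
ee_pos: [0.6, -0.0511, 0.0366]
tcp_rot: [[-0.987, 0.158, 0.001], [0.158, 0.987, -0.0], [-0.001, 0.0, -1.0]]
wrist_force: [-0.0, 0.6, -0.0]
grip_width: 0.0
finger_force: 0.0
```

>>> servo_tool(deltas=[0, 0, -0.2, 0, 0, 0, -0.2, 0, 0, 0, 0, 0])

```text
time: 6.22
ee_pos: [0.6002, -0.0514, 0.0349]
tcp_rot: [[-0.987, 0.159, 0.002], [0.159, 0.987, 0.0], [-0.002, 0.001, -1.0]]
wrist_force: [-6.9, 2.2, 19.2]
grip_width: -0.001
finger_force: 9.8
```

>>> servo_tool(deltas=[0, 0, 2, 0, -2.5, 0.4, 1, 0, -2.5, 0.4, 0, 0, -2.5, 0.4, 0, 0, -2.5, 0.4, 0, 0, -2.5, 0.4, 0, 0, -1.2, 0.1, -1, 0, 0, 0, -1.2, 0, 0, 0, -0.8, 0, 0, 0, -0.4, 0, 0, 0, -0.2, 0, 0, 0, 0, 0])

```text
time: 7.72
ee_pos: [0.4626, -0.0309, 0.0282]
tcp_rot: [[-0.987, 0.159, -0.0], [0.159, 0.987, -0.0], [0.0, -0.0, -1.0]]
wrist_force: [-12.8, 0.0, 33.3]
grip_width: -0.005
finger_force: 17.1
```

>>> servo_tool(deltas=[0, 0, 0.2, 0, 0, 0, 2, 0, 0, -2, 3, 0, 0, -5, 2, 0, 0, -5, 2, 0, 0, -5, 0, 0, 0, 0, 0, 0])

```text
time: 8.6
ee_pos: [0.4634, -0.2041, 0.1183]
tcp_rot: [[-0.987, 0.164, 0.002], [0.164, 0.987, -0.001], [-0.002, -0.001, -1.0]]
wrist_force: [0.6, 0.9, -0.2]
grip_width: -0.004
finger_force: 0.0
```

Run:
```python
from h import *
I=np.load("topI.npy").astype(int); P=np.load("topP.npy")
c=np.array([.5482,.0675]); a=np.radians(-9.2); R=np.array([[np.cos(a),-np.sin(a)],[np.sin(a),np.cos(a)]])
L=(P[...,:2]-c)@R
c2=read_camera("wrist"); save(c2,"w1.png"); P2=pts(c2); L2=(P2[...,:2]-c)@R
c3=read_camera("top"); save(c3,"t2.png"); P3=pts(c3); L3=(P3[...,:2]-c)@R
for n,l,p,im in (("top0",L,P,I),("wrist",L2,P2,c2["image"].astype(int)),("top2",L3,P3,c3["image"].astype(int))):
    m=(im.max(-1)<100)&(abs(l[...,0]+.065)<.06)&(l[...,1]<-.128)&(l[...,1]>-.225)&(p[...,2]<.03)&(abs(l[...,0])<.125)
    k,lab,st,_=cv2.connectedComponentsWithStats(m.astype(np.uint8))
    if k<2: print(n,"none"); continue
    j=1+st[1:,4].argmax(); q=l[lab==j]*1000
    print(n,st[j],cv2.minAreaRect(q.astype(np.float32)),q.min(0),q.max(0))
    w=(im.min(-1)>150)&(abs(p[...,2]-.035)<.006)&(np.abs(l).max(-1)<.15)
    k,lab,st,_=cv2.connectedComponentsWithStats(w.astype(np.uint8)); j=1+st[1:,4].argmax()
    print(" slab",st[j],cv2.minAreaRect(p[lab==j][:,:2].astype(np.float32)*1000))
print(bot.observe()["ee_pos"])
```

```text
top0 [286 241  22  11 213] ((-67.29462432861328, -171.48977661132812), (26.35148048400879, 57.80987548828125), 4.537508964538574) [ -82.41807276 -200.11066926] [ -51.95110476 -141.80128632]
 slab [ 184  168  108   86 5949] ((548.138427734375, 67.54435729980469), (259.5756530761719, 190.07786560058594), 80.8768539428711)
wrist [ 378  144   83   50 3263] ((-64.76543426513672, -172.23406982421875), (30.67556381225586, 62.87141036987305), 5.510590553283691) [ -82.53992328 -203.81636846] [ -46.97153033 -140.39534719]
 slab [  468   137    92   235 16900] ((537.8352661132812, -40.2009391784668), (199.482666015625, 71.7027359008789), 3.1387240886688232)
top2 [286 241  22  11 224] ((-67.2352294921875, -171.9943084716797), (27.289356231689453, 56.780364990234375), 9.04956340789795) [ -82.63698224 -201.41107557] [ -52.04629825 -141.85658474]
 slab [ 184  168  108   86 5971] ((548.183349609375, 67.70487976074219), (259.86505126953125, 190.3078155517578), 80.8606948852539)
[ 0.46242254 -0.20097912  0.11766614]
```

View pics/w1.png

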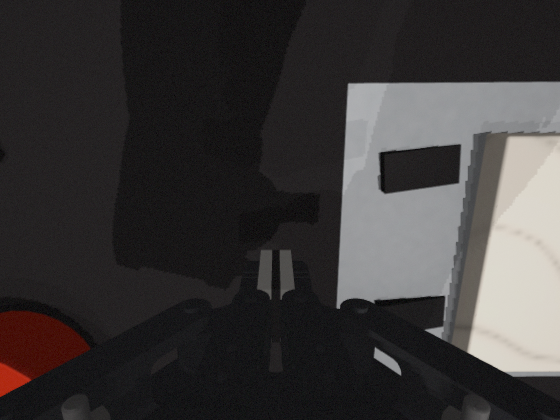

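>>> servo_tool(deltas=[-0.8, 2.1, -2, 0, -0.8, 2.1, -2, 0, 0, 0, -2, 0, 0, 0, -2, 0, 0, 0, -1.5, 0, 0, 0, -1, 0, 0, 0, -0.7, 0, 0, 0, 0, 0])

```text
time: 9.7
ee_pos: [0.4463, -0.1586, 0.0058]
tcp_rot: [[-0.987, 0.159, -0.001], [0.159, 0.987, 0.0], [0.001, 0.0, -1.0]]
wrist_force: [-0.8, -1.1, 1.2]
grip_width: 0.003
finger_force: 0.0
```

>>> servo_tool(deltas=[0.08, 0.5, 0, 0, 0.08, 0.5, 0, 0, 0.08, 0.5, 0, 0, 0.08, 0.5, 0, 0, 0.08, 0.5, 0, 0, 0.08, 0.5, 0, 0, 0.08, 0.5, 0, 0, 0.08, 0.5, 0, 0, 0.08, 0.5, 0, 0, 0, 0, 0, 0])

```text
time: 10.95
ee_pos: [0.4536, -0.1133, 0.006]
tcp_rot: [[-0.987, 0.158, -0.0], [0.158, 0.987, 0.0], [0.0, 0.0, -1.0]]
wrist_force: [0.2, -0.7, -0.3]
grip_width: 0.001
finger_force: 0.0
```

```bash
cat > m.py <<'E'
from h import *
c=np.array([.5482,.0675]); a=np.radians(-9.2); R=np.array([[np.cos(a),-np.sin(a)],[np.sin(a),np.cos(a)]])
for cam in ("top","wrist"):
    c3=read_camera(cam); save(c3,cam+"_m.png"); p=pts(c3); l=(p[...,:2]-c)@R; im=c3["image"].astype(int)
    m=(im.max(-1)<100)&(abs(l[...,0]+.065)<.035)&(l[...,1]<-.128)&(l[...,1]>-.205)&(p[...,2]<.018)
    k,lab,st,_=cv2.connectedComponentsWithStats(m.astype(np.uint8))
    for j in range(1,k):
        if st[j,4]>40:
            q=l[lab==j]*1000; print(cam,st[j],cv2.minAreaRect(q.astype(np.float32)),q.min(0),q.max(0))
s=bot.observe(); print(s["ee_pos"],(np.array(s["ee_pos"])[:2]-c)@R,s["wrist_force"],s["time"])
E
python3 m.py
```

```text
wrist [ 251  210  172  111 8773] ((-61.56934356689453, -166.49310302734375), (58.337120056152344, 76.95309448242188), 0.00018851111235562712) [ -90.73801943 -204.96965539] [ -32.40090348 -128.01644582]
wrist [425 220  10  10  46] ((-87.86880493164062, -130.42138671875), (1.7475937604904175, 5.646909236907959), 85.21990203857422) [ -90.66253585 -131.13598577] [ -85.007046   -129.32373381]
[ 0.45364037 -0.11364885  0.00606824] [-0.06438095 -0.1939369 ] [-0.26705125 -0.35963622 -0.38281989] 11.05
```

>>> servo_tool(deltas=[0.06, 0.4, 0, 0, 0.06, 0.4, 0, 0, 0.06, 0.4, 0, 0, 0.06, 0.4, 0, 0, 0.06, 0.4, 0, 0, 0, 0, 0, 0])

```text
time: 11.8
ee_pos: [0.4567, -0.0934, 0.0061]
tcp_rot: [[-0.987, 0.158, 0.0], [0.158, 0.987, 0.0], [0.0, 0.0, -1.0]]
wrist_force: [-0.2, -0.5, 0.3]
grip_width: 0.0
finger_force: 0.0
```

```bash
python3 m.py
```

```text
wrist [ 210  210  168   97 6744] ((-65.39529418945312, -166.0598907470703), (42.711116790771484, 80.87047576904297), 6.268863201141357) [ -90.92225663 -204.99753842] [ -41.47752636 -128.01627411]
[ 0.45663034 -0.0936399   0.00606342] [-0.06462849 -0.17370731] [-0.83187019  0.67748114 -0.27907555] 11.9
```

View pics/wrist_m.png

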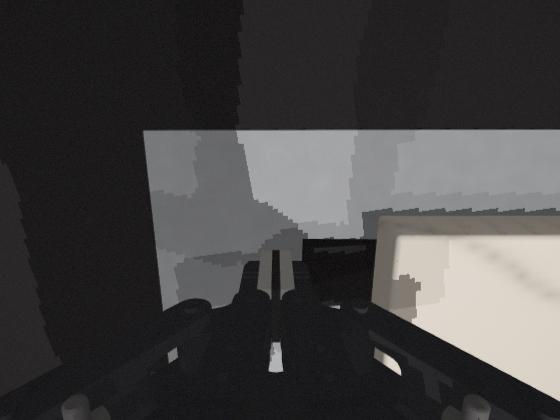

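The wrist view shows the wedge (pixels 302–378, 240–300) lying square between the finger and the slab edge at about x = 378, with its thin end already under. I'll keep pushing.

>>> servo_tool(deltas=[0.03, 0.2, 0, 0, 0.03, 0.2, 0, 0, 0.03, 0.2, 0, 0, 0.03, 0.2, 0, 0, 0, 0, 0, 0])

```text
time: 12.52
ee_pos: [0.4578, -0.0855, 0.0061]
tcp_rot: [[-0.987, 0.159, -0.0], [0.159, 0.987, 0.0], [0.0, 0.0, -1.0]]
wrist_force: [-0.9, 0.3, 0.2]
grip_width: 0.003
finger_force: 0.0
```

>>> servo_tool(deltas=[0.03, 0.2, 0, 0, 0.03, 0.2, 0, 0, 0, 0, 0, 0])

```text
time: 12.9
ee_pos: [0.4584, -0.0817, 0.0061]
tcp_rot: [[-0.987, 0.159, -0.0], [0.159, 0.987, -0.0], [0.0, -0.0, -1.0]]
wrist_force: [0.8, -0.0, 0.8]
grip_width: 0.003
finger_force: 0.3
```

>>> servo_tool(deltas=[0.03, 0.2, 0, 0, 0, 0, 0, 0])

```text
time: 13.15
ee_pos: [0.4588, -0.0795, 0.0063]
tcp_rot: [[-0.987, 0.159, 0.0], [0.159, 0.987, 0.0], [-0.0, 0.0, -1.0]]
wrist_force: [-1.3, 0.1, 4.2]
grip_width: -0.005
finger_force: 1.9
```

>>> servo_tool(deltas=[0.03, 0.2, 0, 0, 0, 0, 0, 0])

```text
time: 13.4
ee_pos: [0.4594, -0.0779, 0.0063]
tcp_rot: [[-0.987, 0.159, 0.001], [0.159, 0.987, -0.001], [-0.001, -0.0, -1.0]]
wrist_force: [-0.5, -3.5, 4.4]
grip_width: 0.002
finger_force: 2.2
```

>>> servo_tool(deltas=[0.01, 0.1, 0, 0, 0, 0, 0, 0])

```text
time: 13.65
ee_pos: [0.4595, -0.077, 0.0063]
tcp_rot: [[-0.987, 0.159, 0.001], [0.159, 0.987, -0.001], [-0.001, -0.0, -1.0]]
wrist_force: [-1.8, -3.8, 4.8]
grip_width: 0.003
finger_force: 2.5
```

>>> servo_tool(deltas=[0.02, 0.15, 0, 0, 0, 0, 0, 0])

```text
time: 13.9
ee_pos: [0.4597, -0.076, 0.0063]
tcp_rot: [[-0.987, 0.159, 0.0], [0.159, 0.987, -0.002], [-0.001, -0.002, -1.0]]
wrist_force: [0.3, -5.3, 5.7]
grip_width: -0.0
finger_force: 3.6
```

>>> servo_tool(deltas=[0.02, 0.15, 0, 0, 0, 0, 0, 0])

```text
time: 14.15
ee_pos: [0.4597, -0.0756, 0.0063]
tcp_rot: [[-0.987, 0.16, 0.0], [0.16, 0.987, -0.004], [-0.001, -0.004, -1.0]]
wrist_force: [-1.1, -8.8, 4.9]
grip_width: -0.001
finger_force: 5.9
```

>>> servo_tool(deltas=[-0.1, -0.6, 0, 0, -0.2, -1.5, 0, 0, -0.3, -2, 0, 0, 0, -2, 3, 0, 0, -3, 4, 0, 0, -2, 4, 0, 0, 0, 0, 0])

```text
time: 15.02
ee_pos: [0.4554, -0.1871, 0.1186]
tcp_rot: [[-0.987, 0.161, 0.005], [0.161, 0.987, -0.002], [-0.005, -0.001, -1.0]]
wrist_force: [-0.2, -0.5, -1.0]
grip_width: -0.001
finger_force: 0.0
```

```bash
python3 m.py
python3 - <<'E'
from h import *
c=read_camera("top"); p=pts(c); w=(c["image"].min(-1)>150)&(abs(p[...,2]-.035)<.006)
k,lab,st,_=cv2.connectedComponentsWithStats(w.astype(np.uint8)); j=1+st[1:,4].argmax(); q=p[lab==j]
print(cv2.minAreaRect(q[:,:2].astype(np.float32)*1000), np.linalg.lstsq(np.c_[q[:,:2],np.ones(len(q))],q[:,2],rcond=None)[0])
E
```

```text
top [282 238   8  11  66] ((-65.25695037841797, -140.28489685058594), (16.75240135192871, 28.229833602905273), 87.77906036376953) [ -79.13907199 -149.07058378] [ -51.03449058 -131.88132688]
wrist [ 422  150   49   83 2009] ((-60.58415985107422, -139.6705322265625), (61.02391052246094, 23.237871170043945), 0.026359762996435165) [ -91.10118023 -151.28763173] [ -30.07662854 -128.03825399]
[ 0.45291172 -0.18483545  0.11552695] [-0.05371882 -0.26432428] [-0.238951    0.59320542 -0.20479853] 15.125
((548.1552734375, 67.5215835571289), (259.9011535644531, 189.86378479003906), 80.93067169189453) [-0.00141648  0.00092244  0.03506156]
```

View pics/wrist_m.png

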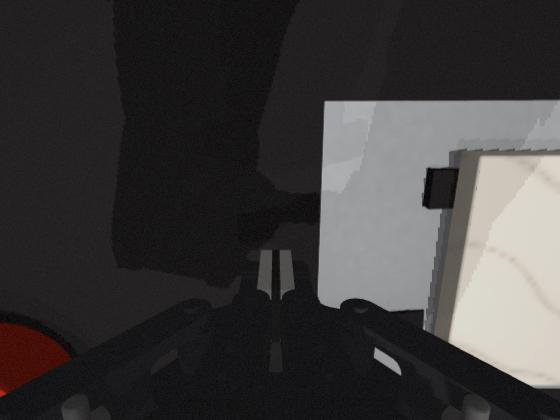

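The wrist view shows about 20 mm of the wedge still sticking out (pixels 425–458, 168–208), and the slab measures level. So it's home, and I'll press the corner again.

>>> servo_tool(deltas=[0.3, 4, 0, 0, 0.3, 4, 0, 0, 0.2, 4, -2, 0, 0.2, 3.3, -2, 0, 0, 0, -2, 0, 0, 0, -1.2, 0, 0, 0, -0.5, 0, 0, 0, 0, 0])

```text
time: 16.18
ee_pos: [0.4632, -0.032, 0.0388]
tcp_rot: [[-0.987, 0.16, -0.001], [0.16, 0.987, 0.0], [0.001, -0.0, -1.0]]
wrist_force: [-0.2, -0.8, -0.4]
grip_width: -0.001
finger_force: 0.0
```

>>> servo_tool(deltas=[0, 0, -0.2, 0, 0, 0, -0.2, 0, 0, 0, -0.1, 0, 0, 0, 0, 0, 0, 0, 0, 0])

```text
time: 16.8
ee_pos: [0.4639, -0.0319, 0.0349]
tcp_rot: [[-0.987, 0.159, 0.001], [0.159, 0.987, -0.0], [-0.001, -0.0, -1.0]]
wrist_force: [-2.3, -0.6, 7.8]
grip_width: -0.003
finger_force: 3.9
```

>>> servo_tool(deltas=[0, 0, -0.1, 0, 0, 0, 0, 0, 0, 0, 0, 0])

```text
time: 17.18
ee_pos: [0.4639, -0.0319, 0.0348]
tcp_rot: [[-0.987, 0.159, 0.001], [0.159, 0.987, -0.0], [-0.001, -0.0, -1.0]]
wrist_force: [-5.7, -0.5, 19.3]
grip_width: -0.001
finger_force: 9.3
```

>>> servo_tool(deltas=[0, 0, 1, 0, 0, 0, 3, 0, 0, -2, 4, 0, 0, -5, 3, 0, 0, -5, 0, 0, 0, -5, 0, 0, 0, 0, 0, 0, 0, 0, 0, 0])

```text
time: 18.18
ee_pos: [0.4632, -0.2015, 0.143]
tcp_rot: [[-0.987, 0.16, -0.0], [0.16, 0.987, 0.001], [0.0, 0.001, -1.0]]
wrist_force: [-0.0, -0.0, -0.1]
grip_width: 0.005
finger_force: 0.0
```

```bash
python3 m.py
python3 - <<'E'
from h import *
c=read_camera("top"); p=pts(c); w=(c["image"].min(-1)>150)&(abs(p[...,2]-.035)<.006)
k,lab,st,_=cv2.connectedComponentsWithStats(w.astype(np.uint8)); j=1+st[1:,4].argmax(); q=p[lab==j]
print(cv2.minAreaRect(q[:,:2].astype(np.float32)*1000), np.linalg.lstsq(np.c_[q[:,:2],np.ones(len(q))],q[:,2],rcond=None)[0])
print(bot.sign_off())
E
```

```text
top [282 238   8  11  68] ((-65.24810028076172, -140.02845764160156), (17.38768768310547, 27.89250373840332), 88.32061767578125) [ -79.02820472 -149.02945014] [ -51.22559569 -131.39096034]
wrist [ 426  133   44   77 1757] ((-60.52937698364258, -139.87594604492188), (60.96281814575195, 23.669132232666016), 0.04463727027177811) [ -91.01962245 -151.70771202] [ -30.05533697 -128.02242764]
[ 0.46333527 -0.20068724  0.1429992 ] [-0.04089496 -0.27830563] [-0.16169893 -0.43612847  0.09188772] 18.275
((548.1795654296875, 67.58297729492188), (259.6014709472656, 190.0011444091797), 80.91622924804688) [-0.0004293   0.00042668  0.03457201]
the job is handed in; nothing more can be done
None
```

The near-right corner was the one that gave; I pushed wedge_4 in until it jammed (about 40 mm under), the corner then held firm under 19 N with the slab level, and the job is handed in, though the hand-in returned no verdict.

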